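# Load the crucible rack

### The arm

A 7-joint arm with a two-finger parallel gripper is mounted at the origin on the work surface. World frame = base frame: x ahead of the robot, y to its left, z up, the work surface at z = 0. Lengths are in m, angles in rad, forces in N, time in s.
With the tool pointing down it reaches from about 0.4 to 0.875 m from the base axis. Payload 6.5 kg.
Tool frame: the origin (TCP) lies on the centre line of the jaws, within the pads' length; the fingertips stand 8 mm ahead of it and the grasp point (between the pads) lies 11 mm behind it; x points along the fingers, y is the direction in which the jaws open and shut, and the axes are right-handed (so a half turn about x gives the same grasp; the last joint's range is limited). The gripper opens to 85 mm and grips with 20 to 120 N. Pads are 22 mm wide; open, the fingers measure 114 mm over their backs; the gripper's body (76 mm by 85 mm) begins 54 mm behind the grasp point. The pads swing forward as they close: fully open they stand 13 mm farther back than shut.
Start: joints at [-0.066, 0.536, -0.004, 1.538, 0.003, 1.067, -0.071], TCP at [0.65, 0, 0.239] pointing down, gripper open.
Joint ranges: [-2.7, 2.7], [-0.37, 2.16], [-1.27, 1.26], [0.24, 2.4], [-1.31, 4.45], [0.19, 1.91], [-2.76, 2.76]. Speed limits (rad/s): [2.39, 2.39, 3.14, 3.14, 3.14, 3.14, 3.14].

### API

Orientations are given as a 3x3 rotation matrix whose columns are the frame's x, y, z axes.
In Python, from bench import * gives the robot as it stands.
- The arm moves only by the tool arm_command, never from a script. Its argument "series" is a list that holds one entry, the list of rows, each a list of 6 numbers: the shift along the tool's x, y, z in cm, then the turn, a rotation vector about the tool's x, y, z in degrees. In form: [[[dx, dy, dz, ax, ay, az], ...]]. A call has 1 to 12 rows; each row shifts and turns the pose as measured when the row begins, along the tool's axes as they then stand; what a row does not reach is not made up. A row lasts 1/10 s, in which the tool goes at most 50 mm and 8.59 degrees, less where a joint would pass 70% of its speed; a pose out of reach is approached as far as the arm can. A call is refused whole if a number of a shift passes 5 or a number of a turn 8.59, either way. A call with a gripper value outside its range is refused whole. "grip" is the finger opening in cm, from 0 to 8.54, set as the call begins (left out, the last holds). The fingers move at their own pace and stop on an object; "newtons" is the grip in N (left out, the last holds). Time passes only in rows, so rows that do not move let the fingers close. It gives the time, the measured TCP pose, the force and the opening at its end, in the units of the state.
- sense(): the state, without advancing time (a new reading comes with each control period).
- capture(name): name is "scene" or "side" or "wrist"; returns the picture (384x512x3 uint8, red, green, blue); there is no depth.
- camera_model(name): a dict with "camera_matrix" (3x3 intrinsics, pixels), "k1" (the pictures are not rectified: a ray, as slopes to the right and down, at radius r is drawn at 1 + k1 r^2 times it, then the intrinsics apply), "xyz" and "orientation" of the camera in the world. Camera axes: x right, y down, z forward; pixel columns grow to the right and rows downward; lengths in m; the calibration is good to about 2 mm. A picture is of the moment at which its call begins: read the wrist's pose just before it. camera_model takes no time and is no camera call; for the wrist camera it gives the pose at the moment of the call.
- job_done(): hands the job in, once; it reports no verdict.
The state is a dict: "time": time; "q": joint angles; "joint_velocities": joint speeds; "joint_torque": joint torques, N m; "ee_pos": TCP position; "eef_rot": TCP orientation; "ft_force": force on the tool from outside, world axes, zero at the start; "ft_torque": the same for the moment, N m; "grip_width": opening from 0.0 (shut) to 1.0 (fully open).
Only numpy, scipy, OpenCV 4.12 (cv2) and the standard library are available. Lean on these libraries where they do the work, as an engineer would, in place of code of your own. Each camera call takes 0.05 s, during which the arm holds its last target.

### The job

Load the steel crucible rack for the furnace: stand the two large porcelain crucibles in its two wide holes and the two small ones in its two narrow holes, each upright and fully down on the rack's floor. Set them in, do not drop them. Leave the mortar, the lipped evaporating dish, the glass weighing bottle and the other bottles standing where they are.

Things in the scene. Friction and masses are not known exactly. Their poses are not given: they have to be found in the camera images.
- crucible_large_1: large white porcelain crucible, one of two alike: round open cup tapering down. Rim 62 mm across, height 50 mm, wall 3 mm; outside diameter 30 mm at the foot, 56 mm at 13 mm up, 62 mm at the rim. No lip or spout. Origin at the centre of its underside, z up through the mouth. About 55 g.
- crucible_large_2: large white porcelain crucible, the other of two alike: round open cup tapering down. Rim 62 mm across, height 50 mm, wall 3 mm; outside diameter 30 mm at the foot, 56 mm at 13 mm up, 62 mm at the rim. No lip or spout. Origin at the centre of its underside, z up through the mouth. About 55 g.
- crucible_small_1: small white porcelain crucible, one of two alike: round open cup tapering down. Rim 40 mm across, height 40 mm, wall 2.5 mm; outside diameter 20 mm at the foot, 33 mm at 9 mm up, 40 mm at the rim. No lip or spout. Origin at the centre of its underside, z up through the mouth. About 25 g.
- crucible_small_2: small white porcelain crucible, the other of two alike: round open cup tapering down. Rim 40 mm across, height 40 mm, wall 2.5 mm; outside diameter 20 mm at the foot, 33 mm at 9 mm up, 40 mm at the rim. No lip or spout. Origin at the centre of its underside, z up through the mouth. About 25 g.
- rack: fixed steel rack, any yaw: flat deck 184 x 172 mm (its x, y), 3 mm thick, top 30 mm above the bench, over a dark floor whose top is 10 mm above the bench; closed sides at y = +-86 mm. Holes in the deck: two wide, 74 mm diameter, at x -50, y +-42 mm; two narrow, 52 mm, at x +50, y +-42 mm. A large crucible jams 8 mm too high in a narrow hole. Origin at bench height under the deck's middle.
- mortar: look-alike, not for the rack: white porcelain mortar with a 7 mm thick wall and a small pouring lip on its rim (at its +x, reaching 40 mm from the axis); 65 mm across, 46 mm high, foot 42 mm. Origin at the centre of its underside.
- dish: look-alike, not for the rack: shallow white porcelain evaporating dish with a small pouring lip on its rim (at its +x, reaching 35 mm from the axis); 54 mm across, 21 mm high. Origin at the centre of its underside.
- weighing_bottle: not for the rack: clear glass weighing bottle, 45 mm across, 62 mm high with its knobbed glass stopper. Origin at the centre of its underside.
- reagent_bottle: bystander beyond the rack: amber glass reagent bottle with black cap, 66 mm across, 135 mm high. Origin at the centre of its underside.
- wash_bottle: bystander beyond the rack: white plastic wash bottle with blue cap, 62 mm across, 142 mm high to the cap, its thin bent spout reaching 55 mm out to its -x at up to 173 mm high. Origin at the centre of its underside.

How it is judged:
At the end, for the whole second after the job is handed in: Large crucibles in wide holes, small in narrow, one in each: within 12 mm of the hole centre in the rack's x and y, foot within 4 mm of the rack's floor (10 mm above the bench), tilt under 0.15 rad, released, at rest. The five other things upright (0.15 rad), within 20 mm of their starts (x of crucible_large_1 in the frame of rack between -0.062 and -0.038 m and (y of crucible_large_1 in the frame of rack between -0.054 and -0.03 m or y of crucible_large_1 in the frame of rack between 0.03 and 0.054 m) and z of crucible_large_1 in the frame of rack between 0.006 and 0.014 m and angle between each of crucible_large_1, crucible_large_2, crucible_small_1, crucible_small_2, mortar, dish, weighing_bottle, reagent_bottle, wash_bottle's own z axis and vertical below 0.15 rad and linear speed of each of crucible_large_1, crucible_large_2, crucible_small_1, crucible_small_2 below 0.02 m/s and contact force between each of crucible_large_1, crucible_large_2, crucible_small_1, crucible_small_2 and the fingers below 0.1 N and x of crucible_large_2 in the frame of rack between -0.062 and -0.038 m and (y of crucible_large_2 in the frame of rack between -0.054 and -0.03 m or y of crucible_large_2 in the frame of rack between 0.03 and 0.054 m) and z of crucible_large_2 in the frame of rack between 0.006 and 0.014 m and x of crucible_small_1 in the frame of rack between 0.038 and 0.062 m and (y of crucible_small_1 in the frame of rack between -0.054 and -0.03 m or y of crucible_small_1 in the frame of rack between 0.03 and 0.054 m) and z of crucible_small_1 in the frame of rack between 0.006 and 0.014 m and x of crucible_small_2 in the frame of rack between 0.038 and 0.062 m and (y of crucible_small_2 in the frame of rack between -0.054 and -0.03 m or y of crucible_small_2 in the frame of rack between 0.03 and 0.054 m) and z of crucible_small_2 in the frame of rack between 0.006 and 0.014 m and distance of each of mortar, dish, weighing_bottle, reagent_bottle, wash_bottle from where it was at the start of the episode below 0.02 m); the robot touches nothing.
It fails at once if a crucible is dropped: it falls freely faster than 0.8 m/s (a drop of more than about 33 mm) ((linear speed of crucible_large_1 above 0.8 m/s and contact force between crucible_large_1 and anything else below 0.01 N) or (linear speed of crucible_large_2 above 0.8 m/s and contact force between crucible_large_2 and anything else below 0.01 N) or (linear speed of crucible_small_1 above 0.8 m/s and contact force between crucible_small_1 and anything else below 0.01 N) or (linear speed of crucible_small_2 above 0.8 m/s and contact force between crucible_small_2 and anything else below 0.01 N)).
It fails at once if a look-alike or bystander is moved more than 20 mm or tipped over (distance of any of mortar, dish, weighing_bottle, reagent_bottle, wash_bottle from where it was at the start of the episode above 0.02 m or angle between any of mortar, dish, weighing_bottle, reagent_bottle, wash_bottle's own z axis and vertical above 0.5 rad).
It also fails if it takes over 104 s, if anything falls off the work surface, if the arm or the gripper's body presses on something with over 40 N, if the wrist force passes 120 N, or if a joint passes its speed limit or range.

## Working session

There is one attempt and no reset: what is moved stays moved. The work goes in short steps, Python scripts to look and compute and a tool call to move; the robot and the scene stay as the last step left them, time stands still between calls to the robot, and variables do not carry over. Pictures are saved under pics/ and viewed, and the job is handed in when it is done.

Besides the shell and the picture viewer there is one more tool, called as name(argument=value, ...) on one line, values as JSON. arm_command: Moves the arm, as the interface text tells. Its arguments: {"type":"object","properties":{"series":{"type":"array"},"grip":{"type":"number"},"newtons":{"type":"number"}},"required":["series"]}

```bash
mkdir -p pics; ls
python3 - <<'E'
from bench import *
import cv2
s=sense(); print(s['time'],s['ee_pos'],s['eef_rot'],s['grip_width'])
for n in ["scene","side","wrist"]:
    m=camera_model(n); print(n,m)
    im=capture(n); cv2.imwrite(f'pics/{n}0.png',im[:,:,::-1])
E
```

```text
pics
0.0 [6.49373271e-01 3.10480636e-06 2.38403840e-01] [[-1.75694571e-03  9.99998452e-01  9.79688022e-05]
 [-1.07488632e-04  9.77801009e-05 -9.99999989e-01]
 [-9.99998451e-01 -1.75695623e-03  1.07316671e-04]] 0.998881925853179
scene {'camera_matrix': array([[416.01400125,   0.        , 262.55733257],
       [  0.        , 416.01400125, 189.18799869],
       [  0.        ,   0.        ,   1.        ]]), 'k1': -0.11044006539236492, 'xyz': array([ 1.20881993, -0.64777282,  0.85427935]), 'orientation': array([[ 0.72715599,  0.46277115, -0.50703751],
       [ 0.68645854, -0.4948587 ,  0.53281286],
       [-0.00434151, -0.73549828, -0.67751268]])}
side {'camera_matrix': array([[439.46003499,   0.        , 259.18029254],
       [  0.        , 439.46003499, 183.66431667],
       [  0.        ,   0.        ,   1.        ]]), 'k1': 0.04956978129767411, 'xyz': array([0.28286738, 0.69468264, 0.78653891]), 'orientation': array([[-0.89190606, -0.33154293,  0.30754328],
       [-0.45199565,  0.63211643, -0.6293876 ],
       [ 0.01426585, -0.70036284, -0.71364444]])}
wrist {'camera_matrix': array([[327.04426788,   0.        , 262.98492701],
       [  0.        , 327.04426788, 201.02458168],
       [  0.        ,   0.        ,   1.        ]]), 'k1': -0.07467970048028273, 'xyz': array([0.65007265, 0.07086272, 0.37240385]), 'orientation': array([[ 9.99997416e-01,  1.15077075e-03, -1.96036967e-03],
       [ 5.60907958e-04, -9.60641570e-01, -2.77790316e-01],
       [-2.20288557e-03,  2.77788498e-01, -9.60639733e-01]])}
```

View pics/scene0.png

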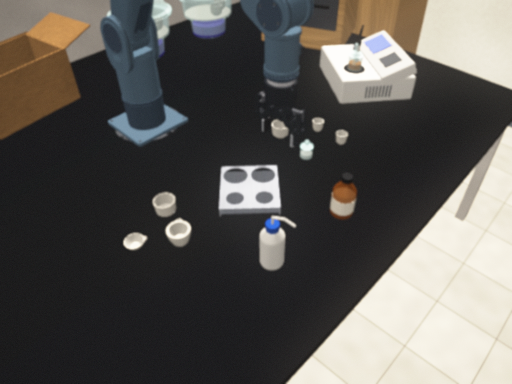

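View pics/side0.png

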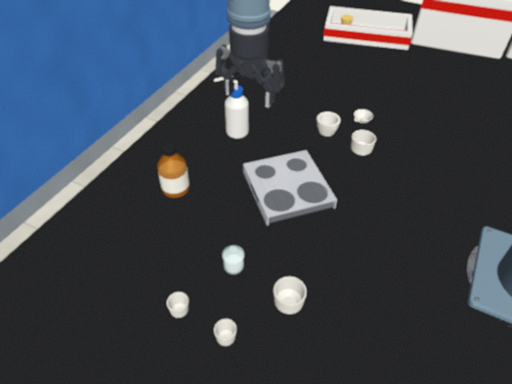

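View pics/wrist0.png

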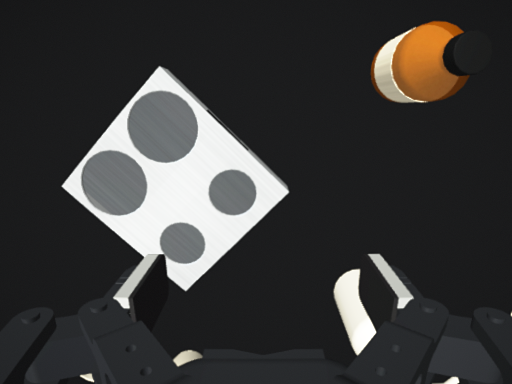

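```bash
cat > h.py <<'E'
import numpy as np, cv2
from bench import *
def grab(n,name):
    m=camera_model(n); im=capture(n)[:,:,::-1].copy(); cv2.imwrite(f'pics/{name}.png',im); np.save(f'pics/{name}.npy',m,allow_pickle=True); return im,m
def ray(m,uv):
    K=np.array(m['camera_matrix']); uv=np.atleast_2d(np.float64(uv))
    d=cv2.undistortPoints(uv[:,None,:],K,np.array([m['k1'],0,0,0.])).reshape(-1,2)
    v=np.c_[d,np.ones(len(d))]@np.array(m['orientation']).T
    return np.array(m['xyz']),v
def plane(m,uv,z):
    o,v=ray(m,uv); t=(z-o[2])/v[:,2]; return o+v*t[:,None]
def proj(m,P):
    R=np.array(m['orientation']); p=(np.atleast_2d(P)-m['xyz'])@R; s=p[:,:2]/p[:,2:]
    s=s*(1+m['k1']*(s**2).sum(1,keepdims=True)); K=m['camera_matrix']
    return s*[K[0,0],K[1,1]]+[K[0,2],K[1,2]]
def tri(m1,a,m2,b):
    o1,v1=ray(m1,a);o2,v2=ray(m2,b);v1=v1[0]/np.linalg.norm(v1);v2=v2[0]/np.linalg.norm(v2)
    t=np.linalg.lstsq(np.c_[v1,-v2],o2-o1,rcond=None)[0]
    p,q=o1+v1*t[0],o2+v2*t[1]; return (p+q)/2,np.linalg.norm(p-q)
def circ(P):
    A=np.c_[2*P[:,:2],np.ones(len(P))]; s=np.linalg.lstsq(A,(P[:,:2]**2).sum(1),rcond=None)[0]
    return s[:2],np.sqrt(s[2]+s[0]**2+s[1]**2)
E
python3 - <<'E'
import cv2
a=cv2.imread('pics/scene0.png');b=cv2.imread('pics/side0.png')
o=[a[180:260,110:220],a[105:165,260:360]]
cv2.imwrite('pics/z1.png',cv2.resize(a[185:255,115:205],None,fx=6,fy=6,interpolation=2))
cv2.imwrite('pics/z2.png',cv2.resize(a[85:165,245:360],None,fx=6,fy=6,interpolation=2))
cv2.imwrite('pics/z3.png',cv2.resize(b[95:165,300:390],None,fx=6,fy=6,interpolation=2))
cv2.imwrite('pics/z4.png',cv2.resize(b[235:355,155:320],None,fx=4,fy=4,interpolation=2))
E
```

```text
(no output)
```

View pics/z1.png

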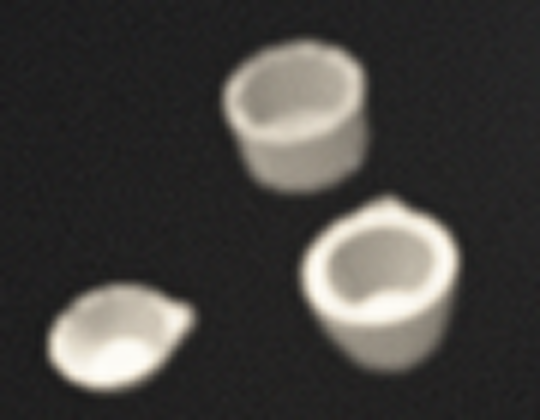

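View pics/z2.png

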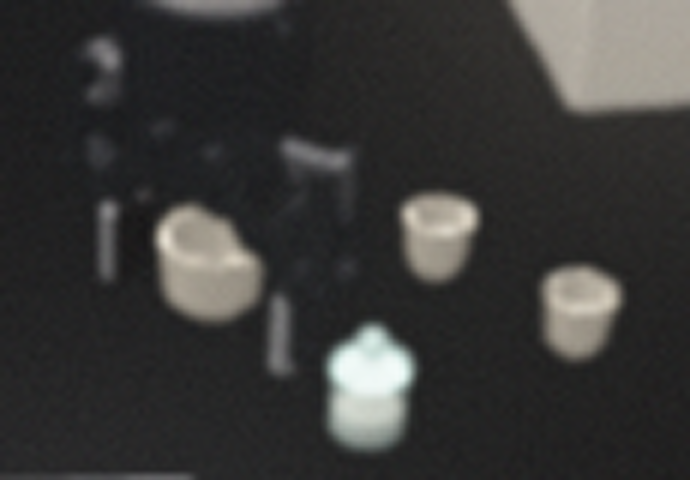

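View pics/z3.png

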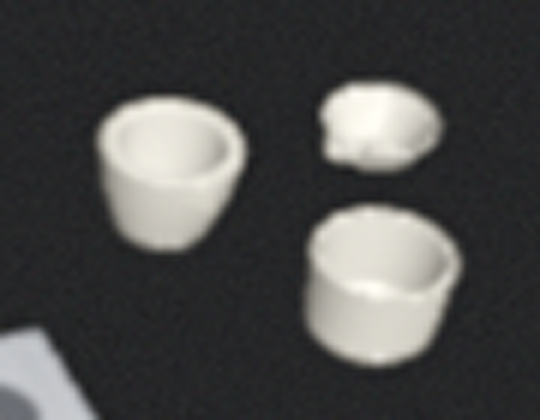

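View pics/z4.png

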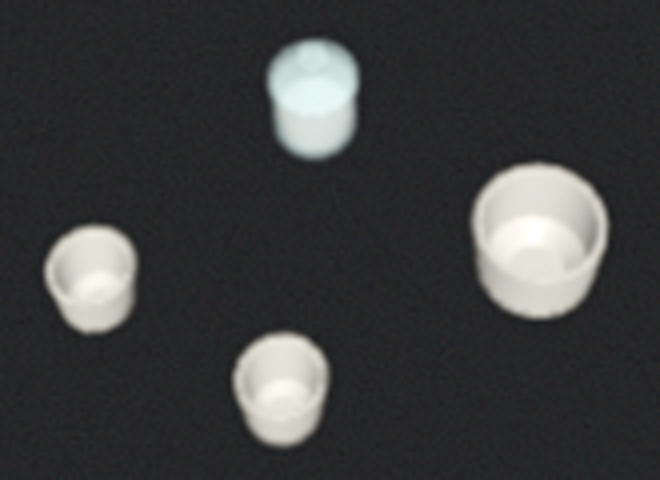

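Run:
```python
from h import *
a=camera_model('scene');b=camera_model('side')
for n,u,v in [('LA',(164.3,200.3),(364,136.7)),('mortar',(178.3,229.2),(328.3,118.7)),('dish',(132.8,240),(363.7,115.8)),('LB',(279,125),(290,290.8)),('S1a',(318.3,121.2),(178,300.5)),('S1b',(318.3,121.2),(225.3,328.8)),('S2a',(341.8,133.5),(178,300.5)),('wb',(306.7,145.5),(233.5,254.5)),('amber base',(342,212),(174,190)),('wash cap',(272.5,224),(237,91))]:
    p,e=tri(a,u,b,v); print(n,p.round(4),round(e,4))
# rack corners from side & scene
for n,u,v in [('near base?',(252,188),(288,185))]:
    p,e=tri(a,u,b,v); print(n,p.round(4),round(e,4))
```

```text
LA [ 0.4355 -0.2362  0.0494] 0.003
mortar [ 0.5473 -0.2739  0.0441] 0.0004
dish [ 0.4698 -0.3698  0.0183] 0.0026
LB [0.4203 0.2672 0.0442] 0.0026
S1a [0.5553 0.3719 0.0716] 0.0773
S1b [0.4959 0.3881 0.0366] 0.0027
S2a [0.6024 0.3808 0.0385] 0.0025
wb [0.5598 0.2432 0.0406] 0.0019
amber base [ 0.8003  0.1141 -0.0048] 0.0008
wash cap [ 0.7689 -0.1543  0.135 ] 0.0025
near base? [ 0.5525 -0.0091  0.0178] 0.0077
```

Run:
```python
from h import *
im=cv2.imread('pics/wrist0.png'); m=camera_model('wrist')
g=cv2.cvtColor(im,cv2.COLOR_BGR2GRAY)
hsv=cv2.cvtColor(im,cv2.COLOR_BGR2HSV)
mask=((g>60)&(g<150)&(hsv[...,1]<60)).astype(np.uint8)*255
mask[:, 300:]=0; mask[270:]=0
cs,_=cv2.findContours(mask,0,cv2.CHAIN_APPROX_NONE)
C=[]
for c in cs:
    if cv2.contourArea(c)<800: continue
    P=plane(m,c[:,0,:].astype(float),0.030); k,r=circ(P); print(cv2.contourArea(c),cv2.boundingRect(c),k.round(4),round(2*r,4),'resid',np.std(np.hypot(*(P[:,:2]-k).T)).round(4)); C.append((r,k))
C.sort(key=lambda t:t[0]); n=np.array([c[1] for c in C[:2]]);w=np.array([c[1] for c in C[2:4]])
ctr=(n.mean(0)+w.mean(0))/2; x=n.mean(0)-w.mean(0); print('ctr',ctr,'len',np.linalg.norm(x),'yaw',np.degrees(np.arctan2(x[1],x[0])),np.linalg.norm(n[0]-n[1]),np.linalg.norm(w[0]-w[1]))
a=camera_model('scene');b=camera_model('side')
# hole centroids in scene and side
H={}
for nm,mm,box in [('scene',a,(215,160,290,220)),('side',b,(240,150,340,215))]:
    I=cv2.imread(f'pics/{nm}0.png'); g=cv2.cvtColor(I,6)
    sub=g[box[1]:box[3],box[0]:box[2]]
    mk=cv2.inRange(sub,45,130)
    cs,_=cv2.findContours(mk,1,cv2.CHAIN_APPROX_NONE)
    for c in cs:
        A=cv2.contourArea(c)
        if 90<A<1500 and len(c)>5:
            e=cv2.fitEllipse(c); q=np.array(e[0])+box[:2]; 
            P=plane(mm,c[:,0,:].astype(float)+box[:2],0.03); k,r=circ(P); print(nm,A,q.round(1),k.round(4),round(2*r,4))
```

```text
1343.5 (148, 223, 57, 47) [ 0.5505 -0.0832] 0.0555 resid 0.007
1584.5 (209, 170, 47, 45) [ 0.616  -0.0185] 0.0495 resid 0.0003
3167.0 (82, 151, 65, 64) [ 0.4863 -0.0081] 0.0714 resid 0.0004
3782.5 (128, 91, 70, 71) [0.5451 0.0514] 0.0718 resid 0.0003
ctr [ 0.54945989 -0.0146098 ] len 0.0991249507237892 yaw -46.99077364979591 0.09209872708672995 0.08365012222780363
scene 98.5 [263.9 197. ] [ 0.6173 -0.021 ] 0.0386
scene 103.0 [234.4 197.8] [ 0.558  -0.0809] 0.0394
scene 207.0 [262.6 174.2] [0.5454 0.0501] 0.0612
scene 211.0 [235.  174.8] [ 0.4859 -0.0093] 0.0618
side 456.0 [278.9 199.9] [0.5446 0.0529] 0.0652
side 423.0 [311.9 191.9] [ 0.486  -0.0067] 0.0645
side 162.5 [264.8 171.4] [ 0.616  -0.0174] 0.0427
side 148.5 [296.1 164.3] [ 0.5573 -0.0771] 0.0419
side 197.5 [346.1 208.5] [ 0.5301 -0.014 ] 0.1903
side 140.0 [238.1 162.5] [ 0.5567 -0.0134] 0.2078
```

arm_command(series=[[[0,0,0,7.5,0,0],[0,0,0,7.5,0,0],[0,0,0,7.5,0,0],[0,0,0,7.5,0,0],[0,0,0,7.5,0,0],[0,0,0,7.5,0,0],[0,0,4,0,0,0],[0,0.2,4,0,0,0],[0,0.2,4,0,0,0],[0,0.2,4,0,0,0],[0,0.2,4,0,0,0],[0,0.2,4,0,0,0]]], grip=8.54)

```text
time: 1.35
ee_pos: [0.4767, -0.1704, 0.2343]
eef_rot: [[-0.007, 0.691, -0.722], [0.003, -0.722, -0.691], [-1.0, -0.007, 0.003]]
ft_force: [0.7, -0.3, 0.7]
grip_width: 1.003
```

arm_command(series=[[[2,0.5,3,0,0,0],[2,0.5,3,0,0,0],[2,0.6,1.6,0,0,0],[0,0,0,0,0,0]]])

```text
time: 1.75
ee_pos: [0.4259, -0.2412, 0.1737]
eef_rot: [[-0.006, 0.685, -0.729], [0.001, -0.729, -0.685], [-1.0, -0.005, 0.004]]
ft_force: [0.9, 0.4, 0.4]
grip_width: 1.002
```

```bash
cat > look.py <<'E'
from h import *
import sys
name,z,dia=sys.argv[1],float(sys.argv[2]),float(sys.argv[3]); ex=np.array([float(sys.argv[4]),float(sys.argv[5])])
s=sense(); im,m=grab('wrist',name); print('t',s['time'],'tcp',s['ee_pos'].round(4),'R',s['eef_rot'].round(3).tolist(),'g',round(float(s['grip_width']),3))
g=cv2.cvtColor(im,6); px=proj(m,[*ex,z])[0]; print('expected px',px.round(0))
mk=cv2.inRange(g,int(sys.argv[6]) if len(sys.argv)>6 else 110,255)
cs,_=cv2.findContours(mk,0,1)
for c in cs:
    if cv2.contourArea(c)<300: continue
    x,y,w,h=cv2.boundingRect(c); print('blob',x,y,w,h)
    # refine as rim: points on the hull -> plane z, keep those on circle by RANSAC
    P=plane(m,cv2.convexHull(c)[:,0,:].astype(float),z)[:,:2]; Q=plane(m,c[:,0,:].astype(float),z)[:,:2]
    best=(0,None); rng=np.random.default_rng(0)
    for _ in range(400):
        i=rng.choice(len(Q),3,replace=False)
        try:k,r=circ(Q[i])
        except Exception: continue
        if not abs(2*r-dia)<0.006: continue
        inl=abs(np.hypot(*(Q-k).T)-r)<0.0008
        if inl.sum()>best[0]: best=(inl.sum(),inl)
    if best[1] is not None:
        k,r=circ(Q[best[1]]); print('  circle',k.round(4),'dia',round(2*r,4),'inl',best[0],len(Q))
E
python3 look.py w1 0.05 0.062 0.4355 -0.2362
```

```text
t 1.75 tcp [ 0.4259 -0.2412  0.1737] R [[-0.006, 0.685, -0.729], [0.001, -0.729, -0.685], [-1.0, -0.005, 0.004]] g 1.002
expected px [268. 184.]
blob 113 254 45 55
  circle [ 0.2945 -0.2371] dia 0.0661 inl 22 124
blob 367 209 56 100
  circle [ 0.471  -0.3469] dia 0.057 inl 44 241
blob 228 145 77 77
  circle [ 0.4345 -0.2356] dia 0.0615 inl 212 212
blob 347 73 92 83
  circle [ 0.5446 -0.272 ] dia 0.063 inl 185 234
blob 54 0 124 9
  circle [ 0.4525 -0.1042] dia 0.0679 inl 36 246
```

View pics/w1.png

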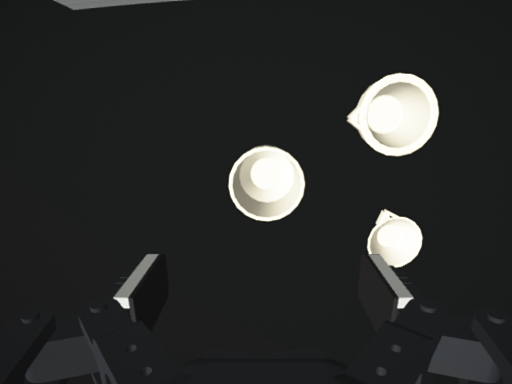

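arm_command(series=[[[2,0.1,-0.5,0,0,0],[3,0.1,-0.5,0,0,0],[3,0,-0.1,0,0,0],[2.5,0,0,0,0,0],[1.5,0,0,0,0,0],[1,0,0,0,0,0],[0.5,0,0,0,0,0],[0,0,0,0,0,0]]])

```text
time: 2.6
ee_pos: [0.4516, -0.2263, 0.0422]
eef_rot: [[0.012, 0.695, -0.719], [0.002, -0.719, -0.695], [-1.0, 0.007, -0.01]]
ft_force: [-0.9, 0.2, 0.9]
grip_width: 1.0
```

arm_command(series=[[[0,0,0,0,0,0],[0,-0.2,0.8,0,0,0],[0,-0.2,0.7,0,0,0],[0,0,0,0,0,0],[0,0,0,0,0,0]]])

```text
time: 3.1
ee_pos: [0.4385, -0.2355, 0.0449]
eef_rot: [[0.017, 0.695, -0.719], [0.0, -0.719, -0.695], [-1.0, 0.011, -0.012]]
ft_force: [0.2, 0.4, 0.7]
grip_width: 0.998
```

arm_command(series=[[[0.4,-0.1,0.2,0,-0.7,-0.7],[0.4,-0.1,0.1,0,0,0],[0.3,0,0,0,0,0],[0,0,0,0,0,0],[0,0,0,0,0,0]]])

```text
time: 3.6
ee_pos: [0.4349, -0.2361, 0.0327]
eef_rot: [[-0.002, 0.695, -0.719], [0.001, -0.719, -0.695], [-1.0, -0.002, 0.001]]
ft_force: [-0.4, 0.5, 0.2]
grip_width: 0.994
```

Well placed. Close.

arm_command(series=[[[0,0,0,0,0,0],[0,0,0,0,0,0],[0,0,0,0,0,0],[0,0,0,0,0,0],[0,0,0,0,0,0],[0,0,0,0,0,0],[0,0,0,0,0,0],[0,0,0,0,0,0]]], grip=5.0, newtons=25)

```text
time: 4.4
ee_pos: [0.4351, -0.236, 0.0329]
eef_rot: [[-0.002, 0.695, -0.719], [0.001, -0.719, -0.695], [-1.0, -0.002, 0.001]]
ft_force: [-0.1, -0.1, 0.1]
grip_width: 0.693
```

```bash
python3 look.py w2 0.05 0.062 0.4345 -0.2356
```

```text
t 4.4 tcp [ 0.4351 -0.236   0.0329] R [[-0.002, 0.695, -0.719], [0.001, -0.719, -0.695], [-1.0, -0.002, 0.001]] g 0.693
expected px [261. 290.]
blob 463 306 49 42
  circle [ 0.5148 -0.3052] dia 0.0537 inl 51 116
blob 161 248 30 48
  circle [ 0.4223 -0.2256] dia 0.0481 inl 50 132
blob 189 200 148 151
  circle [ 0.435  -0.2358] dia 0.0606 inl 319 422
blob 423 78 89 155
  circle [ 0.5329 -0.2621] dia 0.0575 inl 112 371
```

View pics/w2.png

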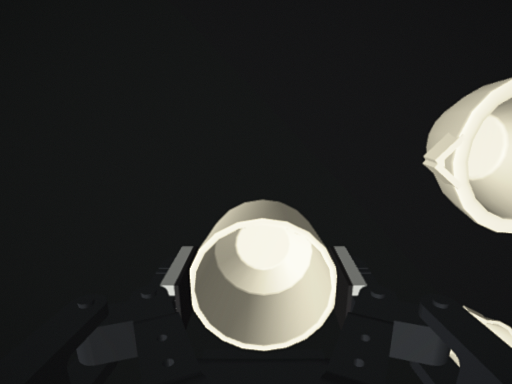

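arm_command(series=[[[-0.5,0,0,0,0,0],[-1,0,0,0,0,0],[-2,0,0,0,0,0],[-2,0,0,0,0,0],[-2,0,0,0,0,0],[-1,0,0,0,0,0],[-0.5,0,0,0,0,0],[0,0,0,0,0,0]]])

```text
time: 5.25
ee_pos: [0.435, -0.2361, 0.1295]
eef_rot: [[-0.001, 0.695, -0.719], [0.001, -0.719, -0.695], [-1.0, -0.001, 0.0]]
ft_force: [0.6, 0.3, -1.4]
grip_width: 0.694
```

arm_command(series=[[[0,-0.6,-1,0,0,0],[0,-1.3,-2,0,0,0],[0,-1.3,-2,0,0,0],[0,-1.3,-2,0,0,0],[0,-1.3,-2,0,0,0],[0,-1.3,-2,0,0,0],[0,-1.3,-2,0,0,0],[0,-1.3,-2,0,0,0],[0,-1.3,-2,0,0,0],[0,-0.6,-1,0,0,0],[0,0,-0.5,0,0,0],[0,0,0,0,0,0]]])

```text
time: 6.45
ee_pos: [0.4831, -0.0069, 0.1203]
eef_rot: [[-0.018, 0.697, -0.717], [0.004, -0.717, -0.698], [-1.0, -0.015, 0.01]]
ft_force: [0.0, -0.7, -0.6]
grip_width: 0.696
```

arm_command(series=[[[0,0,0,0,0.6,0.9],[0,0,0,0,0,0],[0,0,0,0,0,0]]])

```text
time: 6.75
ee_pos: [0.4822, -0.01, 0.1199]
eef_rot: [[0.001, 0.694, -0.72], [-0.002, -0.72, -0.694], [-1.0, 0.002, 0.001]]
ft_force: [0.4, 0.7, -0.4]
grip_width: 0.694
```

```bash
python3 look.py w3 0.137 0.062 0.4862 -0.008 190;  python3 - <<'E'
from h import *
m=camera_model('wrist');im=cv2.imread('pics/w3.png');
for c in [(0.4862,-0.008),(0.545,.0515)]:
    t=np.linspace(0,6.28,60); p=proj(m,np.c_[c[0]+.037*np.cos(t),c[1]+.037*np.sin(t),0*t+.03]).astype(np.int32)
    cv2.polylines(im,[p],True,(0,0,255),1)
cv2.imwrite('pics/w3b.png',im)
E
```

```text
t 6.75 tcp [ 0.4822 -0.01    0.1199] R [[0.001, 0.694, -0.72], [-0.002, -0.72, -0.694], [-1.0, 0.002, 0.001]] g 0.694
expected px [267. 280.]
blob 190 8 289 343
  circle [ 0.482  -0.0099] dia 0.0602 inl 264 1161
```

View pics/w3b.png

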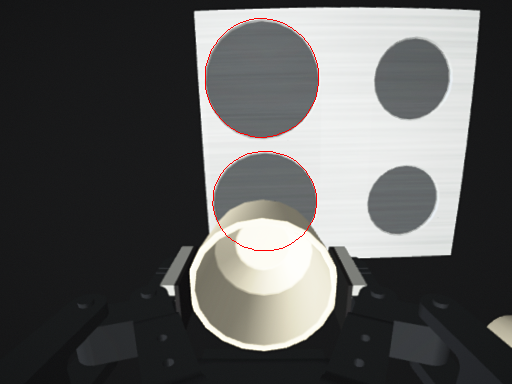

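arm_command(series=[[[0.5,0.1,-0.2,0,0,0],[1,0.05,-0.2,0,0,0],[1.5,0,0,0,0,0],[1,0,0,0,0,0],[0.8,0,0,0,0,0],[0,0,0,0,0,0],[0,0,0,0,0,0]]])

```text
time: 7.5
ee_pos: [0.4867, -0.0094, 0.0678]
eef_rot: [[0.0, 0.693, -0.721], [-0.002, -0.721, -0.693], [-1.0, 0.002, 0.001]]
ft_force: [0.2, 0.2, -0.3]
grip_width: 0.69
```

arm_command(series=[[[0.5,0,-0.1,0,0,0],[0.5,0,0,0,0,0],[0.5,0,0,0,0,0],[0.4,0,0,0,0,0],[0.3,0,0,0,0,0],[0.1,0,0,0,0,0],[0,0,0,0,0,0],[0,0,0,0,0,0]]])

```text
time: 8.3
ee_pos: [0.4885, -0.0086, 0.0437]
eef_rot: [[0.002, 0.693, -0.721], [-0.002, -0.721, -0.693], [-1.0, 0.003, -0.0]]
ft_force: [0.0, -0.0, -0.8]
grip_width: 0.696
```

Within 1 mm of the floor, no contact force yet. Step 1 mm down, then release.

arm_command(series=[[[0.1,0,0,0,0,0],[0.1,0,0,0,0,0],[0,0,0,0,0,0]]])

```text
time: 8.6
ee_pos: [0.4896, -0.0085, 0.043]
eef_rot: [[0.004, 0.693, -0.721], [-0.002, -0.721, -0.693], [-1.0, 0.004, -0.002]]
ft_force: [-0.2, 0.4, -1.0]
grip_width: 0.693
```

arm_command(series=[[[0,0,0,0,0,0],[0,0,0,0,0,0],[0,0,0,0,0,0],[0,0,0,0,0,0],[0,0,0,0,0,0],[0,0,0,0,0,0]]], grip=8.54)

```text
time: 9.2
ee_pos: [0.4897, -0.0085, 0.0431]
eef_rot: [[0.005, 0.693, -0.721], [-0.002, -0.721, -0.693], [-1.0, 0.005, -0.002]]
ft_force: [0.6, -0.2, 0.1]
grip_width: 0.997
```

```bash
python3 look.py w4 0.06 0.062 0.487 -0.008 200
```

```text
t 9.2 tcp [ 0.4897 -0.0085  0.0431] R [[0.005, 0.693, -0.721], [-0.002, -0.721, -0.693], [-1.0, 0.005, -0.002]] g 0.997
expected px [258. 292.]
blob 180 218 188 132
  circle [ 0.4898 -0.0083] dia 0.0602 inl 381 666
blob 154 38 315 230
  circle [0.5449 0.0506] dia 0.0647 inl 264 3717
```

View pics/w4.png

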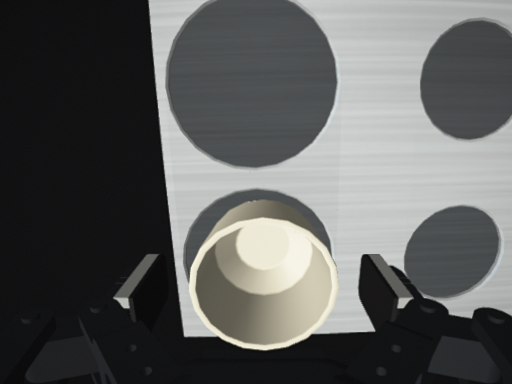

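arm_command(series=[[[-1,0,0,0,0,0],[-3,0,0,0,0,0],[-3,0,0,0,0,0],[-3,0,0,0,0,0],[-3,0,0,0,0,0],[-1,-1,-0.6,0,0,0],[0,-3,-1.7,0,0,0],[0,-3,-1.7,0,0,0],[0,-3,-1.7,0,0,0],[0,-3,-1.7,0,0,0],[0,-3,-1.7,0,0,0],[0,-3,-1.7,0,0,0]]])

```text
time: 10.45
ee_pos: [0.4366, 0.2047, 0.197]
eef_rot: [[0.013, 0.682, -0.731], [-0.001, -0.731, -0.682], [-1.0, 0.01, -0.009]]
ft_force: [0.8, -0.6, 0.2]
grip_width: 1.002
```

arm_command(series=[[[0,-3,-1.7,0,0,0],[0,-1.5,-0.8,0,0,0],[0,0,0,0,0,0],[0,0,0,0,0,0]]])

```text
time: 10.85
ee_pos: [0.4215, 0.2614, 0.1995]
eef_rot: [[0.015, 0.688, -0.725], [0.002, -0.725, -0.688], [-1.0, 0.009, -0.012]]
ft_force: [0.1, -0.1, 0.2]
grip_width: 1.0
```

```bash
python3 look.py w5 0.05 0.062 0.42 .267 110
```

```text
t 10.85 tcp [0.4215 0.2614 0.1995] R [[0.015, 0.688, -0.725], [0.002, -0.725, -0.688], [-1.0, 0.009, -0.012]] g 1.0
expected px [256. 188.]
blob 369 254 45 55
  circle [0.4202 0.0968] dia 0.0581 inl 18 126
blob 113 254 45 55
  circle [0.2641 0.2655] dia 0.0619 inl 19 126
blob 433 190 79 129
  circle [0.5469 0.0936] dia 0.0651 inl 31 402
blob 219 149 70 70
  circle [0.421  0.2706] dia 0.0617 inl 194 194
blob 351 64 62 54
  circle [0.551 0.24 ] dia 0.0573 inl 49 162
blob 187 0 48 52
  circle [0.4891 0.3895] dia 0.0486 inl 38 142
```

View pics/w5.png

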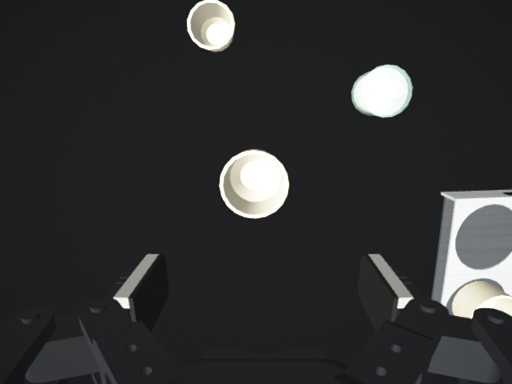

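arm_command(series=[[[1,-0.4,-0.3,0,-0.7,-0.5],[3,-0.2,-0.2,0,0,0],[3,0,0,0,0,0],[3,0,0,0,0,0],[1,0,0,0,0,0],[0,0,0,0,0,0],[0,0,0,0,0,0]]])

```text
time: 11.6
ee_pos: [0.4255, 0.2634, 0.0855]
eef_rot: [[-0.001, 0.679, -0.734], [-0.001, -0.734, -0.679], [-1.0, 0.0, 0.001]]
ft_force: [-0.9, 1.0, 0.3]
grip_width: 1.005
```

arm_command(series=[[[0.5,-0.4,-0.1,-2,0,0],[1,-0.4,-0.1,0,0,0],[1.5,0,0,0,0,0],[1,0,0,0,0,0],[0.5,0,0,0,0,0],[0,0,0,0,0,0],[0,0,0,0,0,0]]])

```text
time: 12.3
ee_pos: [0.4236, 0.2743, 0.0414]
eef_rot: [[0.005, 0.707, -0.707], [0.005, -0.707, -0.707], [-1.0, 0.001, -0.007]]
ft_force: [1.4, -0.9, 0.2]
grip_width: 1.0
```

arm_command(series=[[[0.3,0,0.2,0,-0.4,0],[0.3,0,0.2,0,0,0],[0.2,0,0,0,0,0],[0,0,0,0,0,0],[0,0,0,0,0,0]]])

```text
time: 12.8
ee_pos: [0.4213, 0.2716, 0.0338]
eef_rot: [[0.002, 0.707, -0.707], [0.0, -0.707, -0.707], [-1.0, 0.001, -0.001]]
ft_force: [0.8, -0.3, 0.1]
grip_width: 1.002
```

arm_command(series=[[[0,0,0,0,0,0],[0,0,0,0,0,0],[0,0,0,0,0,0],[0,0,0,0,0,0],[0,0,0,0,0,0],[0,0,0,0,0,0],[0,0,0,0,0,0],[0,0,0,0,0,0]]], grip=5.0, newtons=25)

```text
time: 13.6
ee_pos: [0.4216, 0.2717, 0.0342]
eef_rot: [[0.002, 0.707, -0.707], [0.001, -0.707, -0.707], [-1.0, 0.001, -0.002]]
ft_force: [-0.1, -0.5, 0.2]
grip_width: 0.688
```

arm_command(series=[[[-0.5,0,0,0,0,0],[-1,0,0,0,0,0],[-2,0,0,0,0,0],[-2,0,0,0,0,0],[-2,0,0,0,0,0],[-1.5,0,0,0,0,0],[-1,0,0,0,0,0],[-0.5,0,0,0,0,0],[0,0,0,0,0,0]]])

```text
time: 14.5
ee_pos: [0.4208, 0.2713, 0.1471]
eef_rot: [[0.002, 0.707, -0.708], [0.001, -0.708, -0.707], [-1.0, 0.001, -0.003]]
ft_force: [-0.4, -0.3, -0.7]
grip_width: 0.693
```

arm_command(series=[[[0,1,0.3,0,0,0],[0,2.4,0.7,0,0,0],[0,2.4,0.7,0,0,0],[0,2.4,0.7,0,0,0],[0,2.4,0.7,0,0,0],[0,2.4,0.7,0,0,0],[0,2.4,0.7,0,0,0],[0,2.4,0.7,0,0,0],[0,2.4,0.7,0,0,0],[0,1.2,0.3,0,0,0],[0,0.5,0.1,0,0,0],[0,0,0,0,0,0]]])

```text
time: 15.7
ee_pos: [0.5308, 0.0546, 0.138]
eef_rot: [[-0.013, 0.705, -0.709], [-0.007, -0.709, -0.705], [-1.0, -0.004, 0.014]]
ft_force: [-0.2, 0.4, -1.0]
grip_width: 0.696
```

arm_command(series=[[[0,0,0,0,0,0],[0,0,0,0,0,0]]])

```text
time: 15.9
ee_pos: [0.5297, 0.0567, 0.1376]
eef_rot: [[-0.014, 0.707, -0.707], [-0.006, -0.707, -0.707], [-1.0, -0.006, 0.015]]
ft_force: [-0.2, 0.2, -1.0]
grip_width: 0.69
```

arm_command(series=[[[0,0.5,-0.2,0,0.8,0.3],[1,0.6,-0.3,0,0,0],[1.5,0.2,-0.1,0,0,0],[1.5,0,0,0,0,0],[1,0,0,0,0,0],[0.5,0,0,0,0,0],[0,0,0,0,0,0],[0,0,0,0,0,0]]])

```text
time: 16.7
ee_pos: [0.5434, 0.0541, 0.0764]
eef_rot: [[-0.001, 0.71, -0.704], [0.001, -0.704, -0.71], [-1.0, -0.002, 0.0]]
ft_force: [1.0, -1.1, -0.6]
grip_width: 0.694
```

```bash
python3 look.py w6 0.096 0.062 0.545 .0515 200
```

```text
t 16.7 tcp [0.5434 0.0541 0.0764] R [[-0.001, 0.71, -0.704], [0.001, -0.704, -0.71], [-1.0, -0.002, 0.0]] g 0.694
expected px [270. 294.]
blob 191 160 321 199
  circle [0.5436 0.0543] dia 0.0602 inl 191 1473
```

View pics/w6.png

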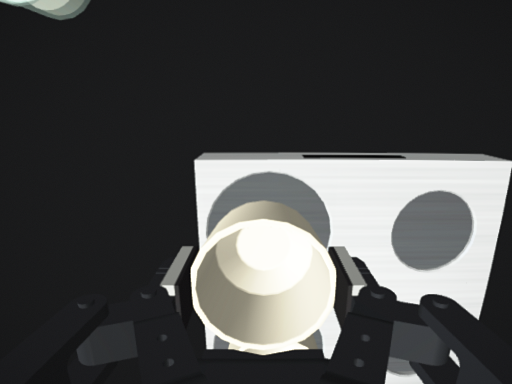

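arm_command(series=[[[0.5,0.15,0,0,0,0],[0.7,0.15,0,0,0,0],[0.7,0,0,0,0,0],[0.6,0,0,0,0,0],[0.4,0,0,0,0,0],[0.2,0,0,0,0,0],[0,0,0,0,0,0],[0,0,0,0,0,0]]])

```text
time: 17.55
ee_pos: [0.5472, 0.0521, 0.0442]
eef_rot: [[0.002, 0.71, -0.704], [0.002, -0.704, -0.71], [-1.0, -0.0, -0.003]]
ft_force: [0.3, 0.3, -1.0]
grip_width: 0.694
```

arm_command(series=[[[0.1,0,0,0,0,0],[0,0,0,0,0,0],[0,0,0,0,0,0]]])

```text
time: 17.85
ee_pos: [0.548, 0.0523, 0.0446]
eef_rot: [[0.004, 0.71, -0.704], [0.002, -0.704, -0.71], [-1.0, 0.001, -0.004]]
ft_force: [-1.7, 0.3, 0.2]
grip_width: 0.693
```

arm_command(series=[[[0,0,0,0,0,0],[0,0,0,0,0,0],[0,0,0,0,0,0],[0,0,0,0,0,0],[0,0,0,0,0,0],[0,0,0,0,0,0]]], grip=8.54)

```text
time: 18.45
ee_pos: [0.5479, 0.0523, 0.0444]
eef_rot: [[0.004, 0.71, -0.704], [0.002, -0.704, -0.71], [-1.0, 0.001, -0.004]]
ft_force: [-0.7, -0.1, -0.4]
grip_width: 0.998
```

```bash
python3 look.py w7 0.06 0.062 0.545 .0515 200
```

```text
t 18.45 tcp [0.5479 0.0523 0.0444] R [[0.004, 0.71, -0.704], [0.002, -0.704, -0.71], [-1.0, 0.001, -0.004]] g 0.998
expected px [260. 293.]
blob 171 174 341 192
  circle [0.6017 0.0045] dia 0.0667 inl 111 1303
```

View pics/w7.png

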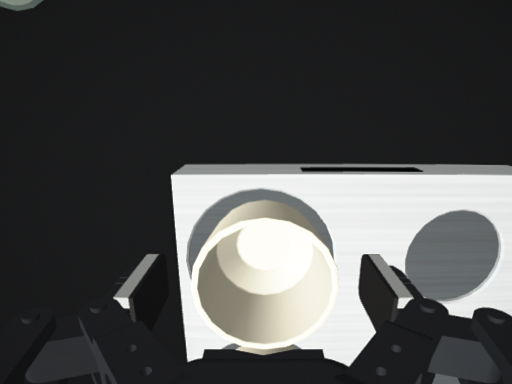

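arm_command(series=[[[-1,0,0,0,0,0],[-3,0,0,0,0,0],[-3,0,0,0,0,0],[-3,0,0,0,0,0],[-3,0,0,0,0,0],[-1,-1,-0.7,0,0,0],[0,-3,-2.2,0,0,0],[0,-3,-2.2,0,0,0],[0,-3,-2.2,0,0,0],[0,-3,-2.2,0,0,0],[0,-3,-2.2,0,0,0],[0,-3,-2.2,0,0,0]]])

```text
time: 19.7
ee_pos: [0.509, 0.2887, 0.1944]
eef_rot: [[0.005, 0.702, -0.712], [0.001, -0.712, -0.702], [-1.0, 0.003, -0.004]]
ft_force: [0.4, 0.2, 0.6]
grip_width: 1.004
```

arm_command(series=[[[0,-3,-2.2,0,0,0],[0,-3,-2.2,0,0,0],[0,-1.5,-1,0,0,0],[0,0,0,0,0,0],[0,0,0,0,0,0]]])

```text
time: 20.2
ee_pos: [0.4874, 0.3906, 0.1929]
eef_rot: [[0.0, 0.71, -0.704], [0.002, -0.704, -0.71], [-1.0, -0.001, -0.002]]
ft_force: [0.3, -1.1, 0.5]
grip_width: 0.998
```

```bash
python3 look.py w8 0.04 0.04 0.496 .388 110
```

```text
t 20.2 tcp [0.4874 0.3906 0.1929] R [[0.0, 0.71, -0.704], [0.002, -0.704, -0.71], [-1.0, -0.001, -0.002]] g 0.998
expected px [272. 184.]
blob 428 336 64 48
  circle [0.5141 0.0793] dia 0.0459 inl 20 183
blob 368 254 46 55
  circle [0.5033 0.2579] dia 0.0365 inl 22 127
blob 113 254 46 55
  circle [0.3547 0.4069] dia 0.0339 inl 20 126
blob 389 211 59 55
  circle [0.5599 0.2416] dia 0.0455 inl 84 154
blob 248 161 45 46
  circle [0.4945 0.3893] dia 0.0405 inl 123 126
blob 337 80 52 49
  circle [0.6005 0.3827] dia 0.0403 inl 110 137
blob 0 0 93 80
  circle [0.4732 0.6105] dia 0.0365 inl 22 311
```

View pics/w8.png

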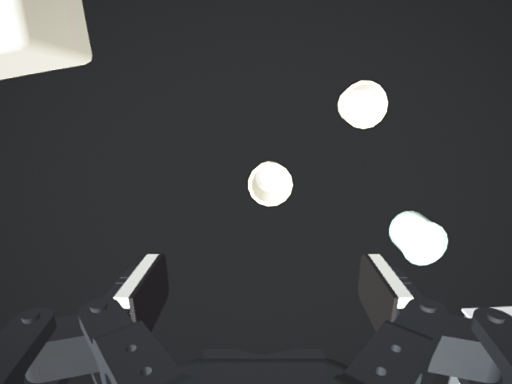

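arm_command(series=[[[1,0.3,-0.2,0,0,0],[3,0.3,-0.2,0,0,0],[3,0,0,0,0,0],[3,0,0,0,0,0],[1.5,0,0,0,0,0],[0.5,0,0,0,0,0],[0,0,0,0,0,0],[0,0,0,0,0,0]]])

```text
time: 21.05
ee_pos: [0.5038, 0.3753, 0.0692]
eef_rot: [[0.006, 0.697, -0.717], [-0.003, -0.717, -0.697], [-1.0, 0.006, -0.002]]
ft_force: [-0.2, -0.4, -0.5]
grip_width: 1.001
```

arm_command(series=[[[0,-0.7,-0.1,0,-0.2,-0.3],[0.5,-0.7,-0.1,0,0,0],[1,-0.2,0,0,0,0],[1,0,0,0,0,0],[0.7,0,0,0,0,0],[0,0,0,0,0,0],[0,0,0,0,0,0]]])

```text
time: 21.75
ee_pos: [0.4942, 0.3918, 0.0373]
eef_rot: [[0.003, 0.698, -0.716], [0.003, -0.716, -0.698], [-1.0, -0.0, -0.004]]
ft_force: [-0.3, 0.6, 0.7]
grip_width: 1.0
```

arm_command(series=[[[0.4,0.1,0.1,0,-0.2,0],[0.4,0.1,0.1,0,0,0],[0.2,0,0,0,0,0],[0,0,0,0,0,0],[0,0,0,0,0,0]]])

```text
time: 22.25
ee_pos: [0.4949, 0.3881, 0.0268]
eef_rot: [[0.001, 0.697, -0.717], [0.0, -0.717, -0.697], [-1.0, 0.0, -0.0]]
ft_force: [1.2, -0.5, 0.0]
grip_width: 1.002
```

arm_command(series=[[[-0.2,-0.1,0,0,0,0],[0,0,0,0,0,0],[0,0,0,0,0,0],[0,0,0,0,0,0],[0,0,0,0,0,0],[0,0,0,0,0,0],[0,0,0,0,0,0],[0,0,0,0,0,0],[0,0,0,0,0,0],[0,0,0,0,0,0],[0,0,0,0,0,0]]], grip=3.0, newtons=25)

```text
time: 23.35
ee_pos: [0.4946, 0.3895, 0.0298]
eef_rot: [[0.002, 0.697, -0.717], [0.001, -0.717, -0.697], [-1.0, 0.0, -0.002]]
ft_force: [0.4, -0.2, 1.2]
grip_width: 0.446
```

```bash
python3 look.py w9 0.04 0.04 0.4945 .3893 110
```

```text
t 23.35 tcp [0.4946 0.3895 0.0298] R [[0.002, 0.697, -0.717], [0.001, -0.717, -0.697], [-1.0, 0.0, -0.002]] g 0.446
expected px [263. 281.]
blob 475 296 37 64
  circle [0.5565 0.2883] dia 0.0341 inl 54 150
blob 309 243 25 48
  circle [0.5046 0.3836] dia 0.0333 inl 41 108
blob 192 243 26 48
  circle [0.491  0.3977] dia 0.0387 inl 40 109
blob 218 221 91 99
  circle [0.4949 0.3899] dia 0.0393 inl 188 266
blob 399 55 113 107
  circle [0.6002 0.3831] dia 0.0392 inl 176 319
```

View pics/w9.png

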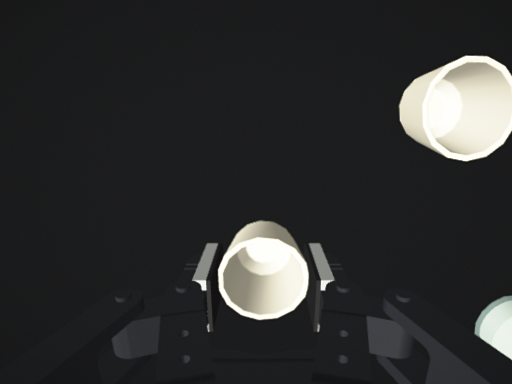

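arm_command(series=[[[-0.5,0,0,0,0,0],[-1,0,0,0,0,0],[-2,0,0,0,0,0],[-2,0,0,0,0,0],[-2.5,0,0,0,0,0],[-2,0,0,0,0,0],[-1.5,0,0,0,0,0],[-0.5,0,0,0,0,0],[0,0,0,0,0,0]]])

```text
time: 24.3
ee_pos: [0.4945, 0.3891, 0.1592]
eef_rot: [[0.003, 0.697, -0.717], [0.002, -0.717, -0.697], [-1.0, 0.0, -0.004]]
ft_force: [-0.8, -0.3, -0.4]
grip_width: 0.444
```

arm_command(series=[[[0,0.7,0.5,0,0,0],[0,1.5,1,0,0,0],[0,2.7,2,0,0,0],[0,2.7,2,0,0,0],[0,2.7,2,0,0,0],[0,2.7,2,0,0,0],[0,2.7,2,0,0,0],[0,2.7,2,0,0,0],[0,2.7,2,0,0,0],[0,2.7,2,0,0,0],[0,2.7,2,0,0,0],[0,2.7,2,0,0,0]]])

```text
time: 25.5
ee_pos: [0.5356, 0.001, 0.15]
eef_rot: [[-0.014, 0.695, -0.719], [-0.008, -0.719, -0.695], [-1.0, -0.004, 0.016]]
ft_force: [0.3, 0.0, -0.4]
grip_width: 0.443
```

arm_command(series=[[[0,2.5,1.4,0,0.5,0.2],[0,2,1.1,0,0.4,0],[0,1,0.5,0,0,0],[0,0.3,0.2,0,0,0],[0,0,0,0,0,0],[0,0,0,0,0,0]]])

```text
time: 26.1
ee_pos: [0.5462, -0.0771, 0.1466]
eef_rot: [[-0.009, 0.685, -0.728], [-0.004, -0.728, -0.685], [-1.0, -0.004, 0.009]]
ft_force: [0.0, 0.2, 0.3]
grip_width: 0.449
```

arm_command(series=[[[0.5,0.4,-0.3,-1,0.5,0.2],[1,0.4,-0.3,0,0,0],[1.5,0.1,-0.1,0,0,0],[2,0,0,0,0,0],[1,0,0,0,0,0],[0.5,0,0,0,0,0],[0,0,0,0,0,0],[0,0,0,0,0,0]]])

```text
time: 26.9
ee_pos: [0.5582, -0.0728, 0.0747]
eef_rot: [[-0.002, 0.705, -0.709], [0.003, -0.709, -0.705], [-1.0, -0.004, -0.0]]
ft_force: [0.1, -0.1, 0.0]
grip_width: 0.447
```

```bash
python3 look.py w10 0.09 0.04 0.557 -.0785 200
```

```text
t 26.9 tcp [ 0.5582 -0.0728  0.0747] R [[-0.002, 0.705, -0.709], [0.003, -0.709, -0.705], [-1.0, -0.004, -0.0]] g 0.447
expected px [271. 297.]
blob 0 2 352 317
  circle [ 0.5604 -0.0705] dia 0.0366 inl 232 2697
```

View pics/w10.png

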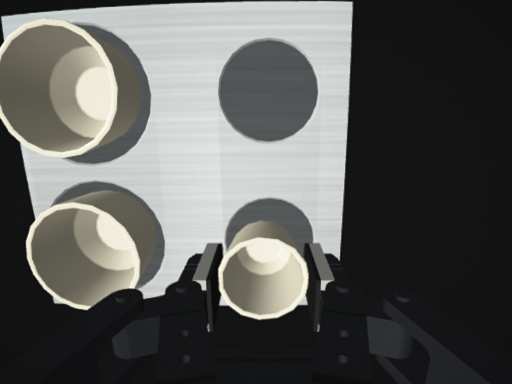

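arm_command(series=[[[0.3,0.15,0.2,0,0,0],[0.7,0.15,0.2,0,0,0],[0.8,0,0.1,0,0,0],[0.7,0,0,0,0,0],[0.4,0,0,0,0,0],[0.2,0,0,0,0,0],[0,0,0,0,0,0],[0,0,0,0,0,0]]])

```text
time: 27.75
ee_pos: [0.5576, -0.0794, 0.0423]
eef_rot: [[0.0, 0.704, -0.71], [0.003, -0.71, -0.704], [-1.0, -0.002, -0.002]]
ft_force: [-0.5, -1.0, -1.3]
grip_width: 0.446
```

arm_command(series=[[[0.1,0,0,0,0,0],[0.1,0,0,0,0,0],[0.1,0,0,0,0,0],[0,0,0,0,0,0]]])

```text
time: 28.15
ee_pos: [0.5583, -0.0793, 0.0398]
eef_rot: [[0.002, 0.704, -0.71], [0.003, -0.71, -0.704], [-1.0, -0.0, -0.003]]
ft_force: [-0.2, -1.1, -0.4]
grip_width: 0.446
```

arm_command(series=[[[0,0,0,0,0,0],[0,0,0,0,0,0],[0,0,0,0,0,0],[0,0,0,0,0,0],[0,0,0,0,0,0],[0,0,0,0,0,0]]], grip=6.2)

```text
time: 28.75
ee_pos: [0.5584, -0.0793, 0.04]
eef_rot: [[0.002, 0.704, -0.71], [0.002, -0.71, -0.704], [-1.0, -0.0, -0.003]]
ft_force: [-0.2, -1.0, -0.3]
grip_width: 0.726
```

```bash
python3 look.py w11 0.05 0.04 0.557 -.0785 200
```

```text
t 28.75 tcp [ 0.5584 -0.0793  0.04  ] R [[0.002, 0.704, -0.71], [0.002, -0.71, -0.704], [-1.0, -0.0, -0.003]] g 0.726
expected px [259. 281.]
blob 190 238 119 81
  circle [ 0.5583 -0.079 ] dia 0.0383 inl 244 411
blob 0 217 97 78
  circle [ 0.4899 -0.0068] dia 0.0454 inl 92 252
blob 133 157 117 87
  circle [ 0.5684 -0.0383] dia 0.035 inl 133 874
blob 123 136 134 20
  circle [ 0.598  -0.0173] dia 0.0338 inl 77 317
blob 119 107 86 9
  circle [ 0.5705 -0.0225] dia 0.0454 inl 65 173
blob 0 0 60 160
  circle [0.5507 0.0522] dia 0.046 inl 89 379
```

View pics/w11.png

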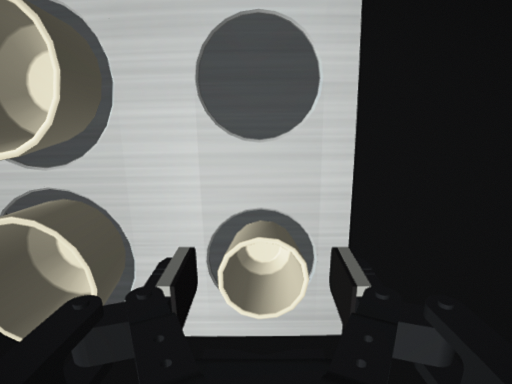

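arm_command(series=[[[-1,0,0,0,0,0],[-3,0,0,0,0,0],[-3,0,0,0,0,0],[-3,0,0,0,0,0],[-3,0,0,0,0,0],[-1.5,-1,-1.2,0,0,0],[0,-2.5,-3,0,0,0],[0,-2.5,-3,0,0,0],[0,-2.5,-3,0,0,0],[0,-2.5,-3,0,0,0],[0,-2.5,-3,0,0,0],[0,-2.5,-3,0,0,0]]])

```text
time: 30.0
ee_pos: [0.585, 0.168, 0.2014]
eef_rot: [[0.011, 0.693, -0.721], [-0.0, -0.721, -0.693], [-1.0, 0.007, -0.007]]
ft_force: [1.5, 0.3, 0.2]
grip_width: 0.727
```

arm_command(series=[[[0,-2.5,-3,0,0,0],[0,-2.5,-3,0,0,0],[0,-2.5,-3,0,0,0],[0,-2.5,-3,0,0,0],[0,-1.5,-2,0,0,0],[0,-0.5,-0.7,0,0,0],[0,0,0,0,0,0],[0,0,0,0,0,0]]], grip=7.5)

```text
time: 30.8
ee_pos: [0.6056, 0.3697, 0.2071]
eef_rot: [[0.013, 0.698, -0.716], [0.003, -0.716, -0.698], [-1.0, 0.007, -0.011]]
ft_force: [0.2, -0.9, -0.1]
grip_width: 0.876
```

```bash
python3 look.py w12 0.04 0.04 0.6003 .383 110
```

```text
t 30.8 tcp [0.6056 0.3697 0.2071] R [[0.013, 0.698, -0.716], [0.003, -0.716, -0.698], [-1.0, 0.007, -0.011]] g 0.876
expected px [248. 181.]
blob 409 312 90 72
  circle [0.6303 0.0347] dia 0.0347 inl 13 323
blob 47 310 82 74
  circle [0.3661 0.4103] dia 0.0433 inl 25 281
blob 294 264 47 56
  circle [0.5592 0.2413] dia 0.0462 inl 72 146
blob 353 250 42 67
  circle [0.6095 0.2102] dia 0.0446 inl 24 185
blob 132 250 42 67
  circle [0.4483 0.3758] dia 0.0409 inl 27 186
blob 227 159 45 44
  circle [0.6012 0.3824] dia 0.0412 inl 122 122
blob 0 80 16 69
  circle [0.4729 0.5889] dia 0.0364 inl 24 144
```

View pics/w12.png

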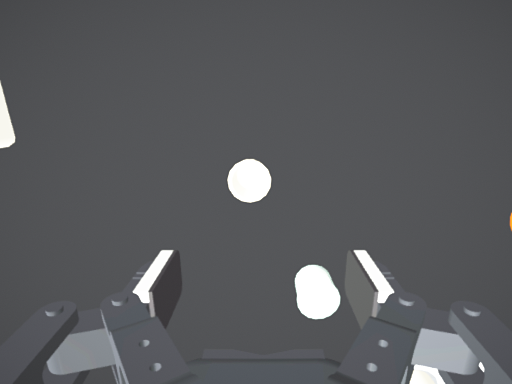

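arm_command(series=[[[1,-0.6,-0.3,0,-0.6,-0.4],[3,-0.6,-0.3,0,0,0],[3,-0.3,0,0,0,0],[3,-0.2,0,0,0,0],[2,0,0,0,0,0],[1,0,0,0,0,0],[0,0,0,0,0,0],[0,0,0,0,0,0]]])

```text
time: 31.65
ee_pos: [0.601, 0.3766, 0.0717]
eef_rot: [[-0.002, 0.688, -0.726], [-0.004, -0.726, -0.688], [-1.0, 0.002, 0.004]]
ft_force: [0.3, 0.6, 0.1]
grip_width: 0.878
```

arm_command(series=[[[0.3,-0.3,-0.2,-1,0.2,0],[0.8,-0.3,-0.2,0,0,0],[1,0,0,0,0,0],[1,0,0,0,0,0],[0.7,0,0,0,0,0],[0,0,0,0,0,0],[0,0,0,0,0,0]]])

```text
time: 32.35
ee_pos: [0.6015, 0.3855, 0.0336]
eef_rot: [[0.005, 0.702, -0.713], [0.002, -0.713, -0.702], [-1.0, 0.002, -0.005]]
ft_force: [1.2, 0.3, -0.4]
grip_width: 0.88
```

arm_command(series=[[[0.2,0.1,0.2,0,-0.3,-0.2],[0.2,0,0,0,0,0],[0,0,0,0,0,0],[0,0,0,0,0,0]]])

```text
time: 32.75
ee_pos: [0.6014, 0.3831, 0.03]
eef_rot: [[-0.001, 0.701, -0.713], [0.001, -0.713, -0.701], [-1.0, -0.001, -0.0]]
ft_force: [0.1, -0.1, -0.1]
grip_width: 0.878
```

arm_command(series=[[[0,0,0,0,0,0],[0,0,0,0,0,0],[0,0,0,0,0,0],[0,0,0,0,0,0],[0,0,0,0,0,0],[0,0,0,0,0,0],[0,0,0,0,0,0],[0,0,0,0,0,0],[0,0,0,0,0,0],[0,0,0,0,0,0]]], grip=3.0, newtons=25)

```text
time: 33.75
ee_pos: [0.6018, 0.3835, 0.0307]
eef_rot: [[0.0, 0.701, -0.713], [0.002, -0.713, -0.701], [-1.0, -0.001, -0.001]]
ft_force: [0.5, -0.4, 0.3]
grip_width: 0.449
```

```bash
python3 look.py w13 0.04 0.04 0.6003 .383 110
```

```text
t 33.75 tcp [0.6018 0.3835 0.0307] R [[0.0, 0.701, -0.713], [0.002, -0.713, -0.701], [-1.0, -0.001, -0.001]] g 0.449
expected px [262. 282.]
blob 111 316 49 43
  circle [0.5377 0.4123] dia 0.0355 inl 62 140
blob 366 300 124 84
  circle [0.6296 0.3193] dia 0.0359 inl 62 416
blob 309 242 34 90
  circle [0.6065 0.3765] dia 0.0439 inl 59 243
blob 184 242 35 90
  circle [0.5957 0.3946] dia 0.0335 inl 62 244
blob 217 221 93 100
  circle [0.6014 0.3832] dia 0.04 inl 184 268
```

View pics/w13.png

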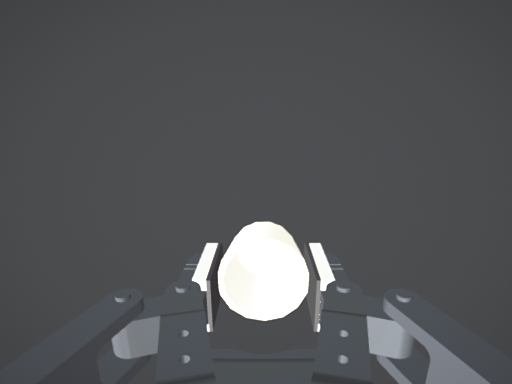

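arm_command(series=[[[-0.5,0,0,0,0,0],[-1,0,0,0,0,0],[-2,0,0,0,0,0],[-2,0,0,0,0,0],[-2.5,0,0,0,0,0],[-2,0,0,0,0,0],[-1.5,0,0,0,0,0],[-0.5,0,0,0,0,0],[0,0,0,0,0,0]]])

```text
time: 34.7
ee_pos: [0.6018, 0.3833, 0.1598]
eef_rot: [[0.001, 0.701, -0.713], [0.003, -0.713, -0.701], [-1.0, -0.001, -0.003]]
ft_force: [-0.0, -0.9, -0.6]
grip_width: 0.451
```

arm_command(series=[[[0,0.7,0.6,0,0,0],[0,1.5,1.4,0,0,0],[0,2.6,2.4,0,0,0],[0,2.6,2.4,0,0,0],[0,2.6,2.4,0,0,0],[0,2.6,2.4,0,0,0],[0,2.6,2.4,0,0,0],[0,2.6,2.4,0,0,0],[0,2.6,2.4,0,0,0],[0,2.6,2.4,0,0,0],[0,2,1.8,0,0,0],[0,1,0.9,0,0,0]]])

```text
time: 35.9
ee_pos: [0.6033, 0.009, 0.1451]
eef_rot: [[-0.021, 0.702, -0.712], [-0.007, -0.712, -0.702], [-1.0, -0.01, 0.02]]
ft_force: [0.1, 0.1, -0.3]
grip_width: 0.449
```

arm_command(series=[[[0,0.3,0.3,0,0,0],[0,0,0,0,0,0],[0,0,0,0,0,0],[0,0,0,0,0,0]]])

```text
time: 36.3
ee_pos: [0.6019, 0.0058, 0.1433]
eef_rot: [[-0.025, 0.702, -0.712], [-0.006, -0.712, -0.702], [-1.0, -0.013, 0.022]]
ft_force: [-0.2, 0.0, -0.3]
grip_width: 0.45
```

arm_command(series=[[[0,0.8,0.2,0,0.7,0.4],[0,1,0.2,0,0.5,0.3],[1,0.7,0.2,0,0,0],[1.5,0.1,0.1,0,0,0],[1.5,0,0,0,0,0],[1.2,0,0,0,0,0],[0.6,0,0,0,0,0],[0,0,0,0,0,0],[0,0,0,0,0,0]]])

```text
time: 37.2
ee_pos: [0.6153, -0.016, 0.0779]
eef_rot: [[-0.002, 0.706, -0.709], [0.002, -0.709, -0.706], [-1.0, -0.003, 0.0]]
ft_force: [-0.3, 0.1, -0.2]
grip_width: 0.446
```

```bash
python3 look.py w14 0.083 0.04 0.6162 -.0187 200
```

```text
t 37.2 tcp [ 0.6153 -0.016   0.0779] R [[-0.002, 0.706, -0.709], [0.002, -0.709, -0.706], [-1.0, -0.003, 0.0]] g 0.446
expected px [269. 277.]
blob 26 160 317 194
  circle [ 0.6422 -0.0026] dia 0.045 inl 91 1518
```

View pics/w14.png

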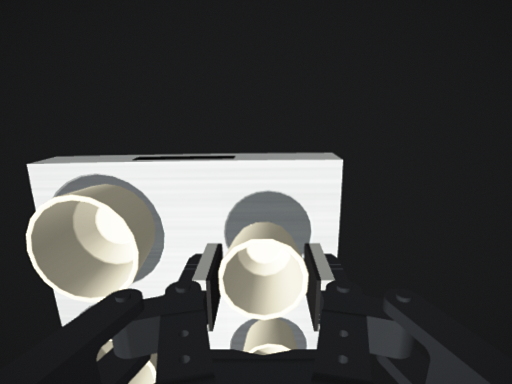

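arm_command(series=[[[0.4,0.1,0.1,0,0,0],[0.7,0.1,0,0,0,0],[0.9,0,0,0,0,0],[0.7,0,0,0,0,0],[0.4,0,0,0,0,0],[0.2,0,0,0,0,0],[0,0,0,0,0,0],[0,0,0,0,0,0]]])

```text
time: 38.05
ee_pos: [0.617, -0.0179, 0.0432]
eef_rot: [[-0.0, 0.706, -0.708], [0.002, -0.708, -0.706], [-1.0, -0.002, -0.002]]
ft_force: [-0.1, 0.4, -0.0]
grip_width: 0.449
```

arm_command(series=[[[0.1,0,0,0,0,0],[0.1,0,0,0,0,0],[0.1,0,0,0,0,0],[0,0,0,0,0,0]]])

```text
time: 38.45
ee_pos: [0.6177, -0.0179, 0.0408]
eef_rot: [[0.002, 0.706, -0.708], [0.002, -0.708, -0.706], [-1.0, -0.001, -0.003]]
ft_force: [0.3, 0.1, -1.0]
grip_width: 0.447
```

arm_command(series=[[[0,0,0,0,0,0],[0,0,0,0,0,0],[0,0,0,0,0,0],[0,0,0,0,0,0],[0,0,0,0,0,0],[0,0,0,0,0,0]]], grip=6.2)

```text
time: 39.05
ee_pos: [0.6179, -0.0179, 0.0411]
eef_rot: [[0.002, 0.706, -0.708], [0.002, -0.708, -0.706], [-1.0, -0.0, -0.003]]
ft_force: [-0.7, 0.0, -0.3]
grip_width: 0.726
```

arm_command(series=[[[-1,0,0,0,0,0],[-3,0,0,0,0,0],[-3,0,0,0,0,0],[-3,0,0,0,0,0],[-3,0,0,0,0,0],[-3,0,0,0,0,0],[-2,0,0,0,0,0],[0,0,0,0,0,0],[0,0,0,0,0,0]]])

```text
time: 39.95
ee_pos: [0.6171, -0.0186, 0.2331]
eef_rot: [[0.004, 0.705, -0.709], [0.003, -0.709, -0.705], [-1.0, 0.001, -0.005]]
ft_force: [0.4, 0.4, 0.1]
grip_width: 0.729
```

arm_command(series=[[[0,-2,-2,0,0,0],[0,-3,-3,0,0,0],[0,-3,-3,0,0,0],[0,-1.5,-1.5,0,0,0],[0,0,0,0,0,0],[0,0,0,0,0,0]]])

```text
time: 40.55
ee_pos: [0.6139, 0.1169, 0.2264]
eef_rot: [[-0.006, 0.703, -0.712], [-0.001, -0.712, -0.703], [-1.0, -0.003, 0.005]]
ft_force: [0.1, -0.9, -0.1]
grip_width: 0.727
```

Run:
```python
from h import *
for n in ['scene','side','wrist']: grab(n,n+'F')
a=cv2.imread('pics/sceneF.png');b=cv2.imread('pics/sideF.png')
cv2.imwrite('pics/f.png',np.hstack([cv2.resize(a[145:225,205:295],(400,356),interpolation=2),cv2.resize(b[130:230,230:345],(400,356),interpolation=2)]))
```

```text
(no output)
```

View pics/f.png

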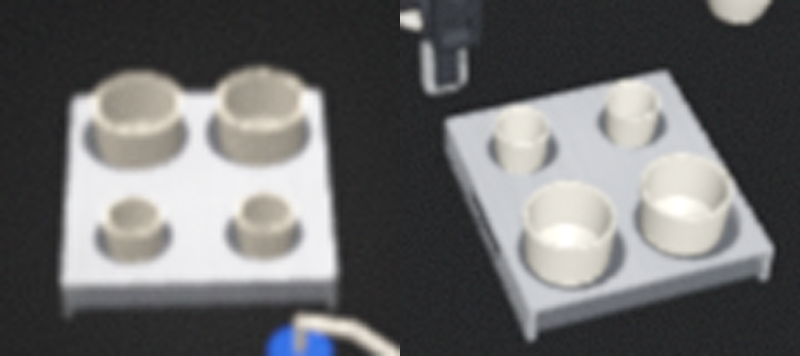

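View pics/wristF.png

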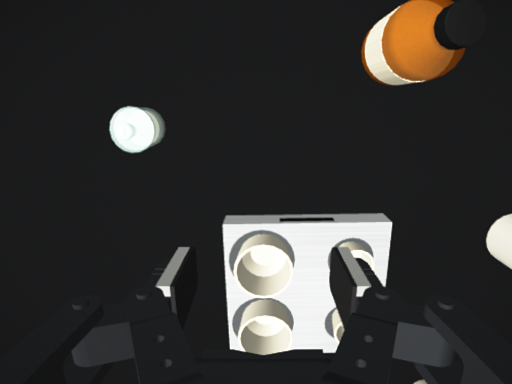

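View pics/sideF.png

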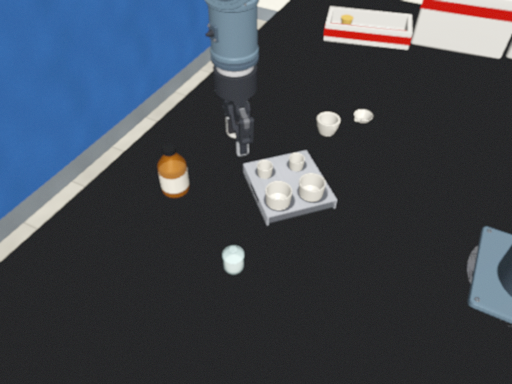

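Run:
```python
from h import *
a=camera_model('scene');b=camera_model('side')
c=np.array([.551,-.0135]);X=np.array([.711,-.703]);Y=np.array([.703,.711])
for n,u,v in [('W1',(236.05,168.6),(311.7,184.5)),('W2',(263.7,168),(278.3,190.7)),('N2',(235.4,194.1),(296.7,160.3)),('N1',(264.6,192.9),(265.4,166.5))]:
    p,e=tri(a,u,b,v); d=p[:2]-c; print(n,p.round(4),round(e,4),'rack xy',(d@X).round(4),(d@Y).round(4))
for n in ['scene','side']:
    A=cv2.imread(f'pics/{n}0.png',0);B=cv2.imread(f'pics/{n}F.png',0)
    for q,box in {'scene':{'mortar':(160,215,200,252),'dish':(120,230,150,252),'wash':(255,215,300,275),'amber':(325,170,362,222)},'side':{'mortar':(312,108,345,140),'dish':(352,106,376,126),'wb':(218,242,250,276),'amber':(152,148,195,200)}}[n].items():
        x0,y0,x1,y1=box; print(n,q,'shift px',np.round(cv2.phaseCorrelate(np.float32(A[y0:y1,x0:x1]),np.float32(B[y0:y1,x0:x1]))[0],2))
```

```text
W1 [ 0.4888 -0.0062  0.0537] 0.0 rack xy -0.0494 -0.0385
W2 [0.549  0.0504 0.0559] 0.001 rack xy -0.0464 0.0441
N2 [ 0.558  -0.0775  0.0425] 0.002 rack xy 0.05 -0.0406
N1 [ 0.6167 -0.0188  0.0445] 0.0023 rack xy 0.0504 0.0424
scene mortar shift px [ 0.05 -0.14]
scene dish shift px [-0.06 -0.23]
scene wash shift px [ 0.51 -0.05]
scene amber shift px [-0.09 -0.01]
side mortar shift px [0.01 0.04]
side dish shift px [ 0.08 -0.03]
side wb shift px [-0.03 -0.13]
side amber shift px [ 0.54 -0.03]
```

```bash
python3 -c "
from bench import *
print(sense()['joint_velocities'].round(3)); print(job_done())"
```

```text
[ 0.007 -0.005  0.004 -0.006  0.003  0.001 -0.003]
the job is handed in; nothing more can be done
None
```

I put all four crucibles in the rack and handed the job in at about 41 s; it reported no verdict. The two large ones stand in the wide holes and the two small ones in the narrow holes. Each was lowered to the floor while gripped, released, and looks upright in the final pictures.

- **Position:** by my last two-view measurement, all four sit within about 4 mm of their hole centres in the rack's x and y.
- **Other things:** the five look-alikes and bystanders shifted by about half a pixel or less in the pictures, so I take them as unmoved.
- **Disagreement:** the final rim heights came out at 54–56 mm for the large crucibles and 42–45 mm for the small. The text implies 60 and 50 mm. I picked these rim centres by eye, and the bench measurements also read up to 6 mm low, so I put it down to that bias. The crucibles cannot be below the floor. The tool's height at release, compared with its height at each grasp, puts the feet within about 1 mm of the floor.

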